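# Centre-punch the large blank flange

## Task

The larger of the two solid blank flanges is to be drilled. Take the spring-loaded centre punch from its stand, set its point on the middle of that flange and press it straight down until its spring snaps, without snapping it anywhere else. Then put the punch back upright in its stand, and leave the flange lying where it is.

Things in the scene. Friction and masses are not known exactly. Their poses are not given: they have to be found in the camera images.
- punch: Spring-loaded centre punch, round steel, loose, 0.2 kg, upright in its stand. Origin on its axis at the collar's underside, z up its axis. Collar 40 mm across, z 0 to 6 mm; grooved grip 24 mm across, z 6 to 52; cap 27 mm across, z 52 to 64. Below the collar a tapered nose (16 mm to 5 mm across) reaches to z = -40 mm and slides in when pressed. Hold it by the grip, fingertips just above the collar.
- punch_tip (a point): The blunt point of the punch's nose, on its axis (40 mm below the collar's underside when the nose is out).
- punch_nose (a joint): How far the nose is pushed into the punch (m): 0 fully out, 0.012 fully in, a hard stop. The spring resists with about 9 N at first, about 11 N at 3.5 mm, then snaps: beyond 9 mm only about 2 N are left, so press to about 10 mm. Lifted off, the nose comes out again by itself.
- large_blank: The flange to mark: a solid grey metal disc without a hole, 55 mm across, 8 mm thick, loose, lying flat on the bench. Origin at the centre of its underside, z up; the middle of its top face is at z = 8 mm. A smaller solid disc (40 mm across) and a ring with an open middle (54 mm across) lie near by; these are not meant.
- punch_stand: Square aluminium block, 64 x 64 mm, 46 mm high, fixed to the bench, with an upright 26 mm hole through its middle. The punch's nose hangs in the hole and its collar rests on the block's top, the punch's origin then 46 mm above the bench. Origin at the centre of its underside, z up. Pipework up to about 0.36 m tall stands on the bench to the right, beyond y = -0.25: pass over it.
Things that resemble listed ones, but are neither listed nor needed, are in the scene too. Leave any black look-alike of the large_blank alone.

How it is judged:
On the way:
1. the punch stands on the middle of the large blank, upright, and is pressed until its spring has snapped (value of joint punch_nose above 0.008 m and horizontal distance between punch_tip and large_blank below 0.012 m and angle between punch's own z axis and vertical below 0.2 rad and contact force between punch and large_blank above 1 N), for 0.05 s.
At the end, for the whole second after the job is handed in: The punch stands upright (within 7 degrees) in its stand, its collar resting on the block's top within 4 mm and its axis within 12 mm of the stand's, nose out (within 3 mm) and at rest; the large blank lies flat within 20 mm of where it was at the start (horizontal distance between punch and punch_stand below 0.012 m and z of punch in the frame of punch_stand between 0.042 and 0.05 m and angle between punch's own z axis and vertical below 0.12 rad and value of joint punch_nose below 0.003 m and linear speed of punch below 0.02 m/s and distance of large_blank from where it was at the start of the episode below 0.02 m and angle between large_blank's own z axis and vertical below 0.1 rad); the robot touches nothing.
It fails at once if the punch is snapped anywhere but on the middle of the large blank (nose in by more than 6 mm with its point more than 15 mm from the blank's centre) (value of joint punch_nose above 0.006 m and horizontal distance between punch_tip and large_blank above 0.015 m).
It also fails if it takes over 54 s, if anything falls off the work surface, if the arm or the gripper's body presses on something with over 40 N, if the wrist force passes 120 N, or if a joint passes its speed limit or range.

## Robot

A 6-joint arm with a two-finger parallel gripper is mounted at the origin on a cart in front of the work surface, level with it; the furniture and walls round the work are solid. World frame = base frame: x ahead of the robot, y to its left, z up, the work surface at z = 0. Lengths are in m, angles in rad, forces in N, time in s.
With the tool pointing down it reaches from about 0.3 to 1 m from the base axis. Payload 5.1 kg.
Tool frame: the origin (TCP) lies on the mounting face of the last link; the fingertips stand 190 mm ahead of it and the grasp point (between the pads) lies 171 mm ahead of it; z points along the fingers, y is the line along which they close (so a half turn about z gives the same grasp; the last joint's range is limited). The gripper opens to 95 mm and grips with 3 to 60 N. Pads are 20 mm wide; open, the fingers measure 119 mm over their backs; the gripper's body (75 mm by 180 mm) begins 59 mm behind the grasp point.
Start: joints at [-1.356, 0.124, 1.65, -0, 1.367, -0.083], TCP at [0.191, -0.621, 0.405] pointing down, gripper open.
Joint ranges: [-2.61, 2.61], [-1.02, 2.33], [0.03, 2.71], [-1.35, 4.49], [0.32, 2.68], [-2.91, 2.91]. Speed limits (rad/s): [2.57, 2.57, 3.14, 3.14, 3.14, 3.14].

## Interface

Orientations are given as a unit quaternion [x, y, z, w].
In Python, from workcell import bot gives the robot as it stands. Calls block until the motion is done:
- bot.movep(position, orientation): joint-space move of the TCP to a pose.
- bot.movel(position, frame=None, vel=0.15, stop_force=None): straight line of the TCP; frame=None keeps the orientation; vel is the mean speed in m/s. With stop_force (N) it stops when the force on the tool has changed by that much, and returns True; else False.
- bot.set_joints(angles): joint-space move.
- bot.gripper_to(opening, force=None): opening from 0.0 (shut) to 1.0 (fully open); force is the grip in N (None keeps the last); returns when the fingers have stopped.
- bot.wait(seconds).
- bot.solve_ik(position, orientation): joint angles nearest the present ones, or None.
- bot.snapshot(name): name is "scene" or "side" or "wrist"; returns (picture, depth): 400x640x3 uint8, red, green, blue; 400x640 float32, m along the optical axis (not along the pixel's ray), 0 where there is no reading.
- bot.calibration(name): a dict with "K" (3x3 intrinsics, pixels), "R" (3x3) and "t" (3): a world point X has camera coordinates R X + t. Camera axes: x right, y down, z forward; pixel columns grow to the right and rows downward; lengths in m; the calibration is good to about 2 mm. The wrist camera is an equidistant fisheye: a pixel r from the principal point sees the ray r / f radians off the axis. A picture is of the moment at which its call begins: read the wrist's pose just before it. calibration takes no time and is no camera call; for the wrist camera it gives the pose at the moment of the call.
A pose or a line that the arm cannot do raises bot.MotionError and nothing moves.
- bot.close_job(): hands the job in; it is judged then, once.
Readings, each from a call of its own:
- bot.get_time(): time.
- bot.get_qpos(): joint angles.
- bot.get_dq(): joint speeds.
- bot.get_tau(): joint torques, N m.
- bot.get_tcp_pos(): TCP position.
- bot.get_eef_rot(): TCP orientation.
- bot.get_ft_force(): force on the tool from outside, world axes, zero at the start.
- bot.get_ft_torque(): the same for the moment, N m.
- bot.get_finger_gap(): opening from 0.0 (shut) to 1.0 (fully open).
- bot.get_grasp_force(): force on a finger pad.
Only numpy, scipy, OpenCV 4.12 (cv2) and the standard library are available. Lean on these libraries where they do the work, as an engineer would, in place of code of your own. Each camera call takes 0.05 s, during which the arm holds its last target. There are 200 camera calls.

## Working session

There is one attempt and no reset: what is moved stays moved. The work goes in short steps, each a Python script; the robot and the scene stay as the last script left them, time stands still between calls to the robot, and variables do not carry over. Pictures are saved under pics/ and viewed, at most 11 in all, crops included, and the job is handed in when it is done.

```bash
mkdir -p pics
cat > h.py <<'E'
import numpy as np, cv2
from workcell import bot
def save(n,f):
    p,d=bot.snapshot(n); cv2.imwrite(f'pics/{f}.png',p[:,:,::-1]); np.save(f'pics/{f}.npy',d); return p,d
def px2w(c,u,v,z):
    K,R,t=map(np.array,(c['K'],c['R'],c['t']))
    r=R.T@np.linalg.inv(K)@np.array([u,v,1.]); o=-R.T@t
    return o+r*(z-o[2])/r[2]
def d2w(c,u,v,d):
    K,R,t=map(np.array,(c['K'],c['R'],c['t']))
    return R.T@(np.linalg.inv(K)@np.array([u,v,1.])*d-t)
E
python3 - <<'E'
from h import *
for n in('scene','side'):
    save(n,n+'0'); c=bot.calibration(n); print(n,c)
print(bot.get_tcp_pos(),bot.get_eef_rot(),bot.get_time())
E
```

```text
scene {'K': array([[385.11195088,   0.        , 318.76973442],
       [  0.        , 385.11195088, 198.03561081],
       [  0.        ,   0.        ,   1.        ]]), 'R': array([[-0.70264089, -0.71133298, -0.01735428],
       [-0.51291422,  0.52324962, -0.68053569],
       [ 0.4931681 , -0.46927095, -0.73250938]]), 't': array([0.45071226, 0.19851801, 0.72982844])}
side {'K': array([[481.39470381,   0.        , 319.06150656],
       [  0.        , 481.39470381, 197.61200659],
       [  0.        ,   0.        ,   1.        ]]), 'R': array([[-0.99990041, -0.00928557, -0.01062748],
       [ 0.00452713,  0.50220721, -0.86473546],
       [ 0.01336675, -0.86469746, -0.50211516]]), 't': array([ 0.49957353, -0.01411415,  0.99614255])}
[ 0.19064003 -0.6211873   0.40360338] [ 9.88934140e-01  1.48352276e-01 -6.44084286e-05 -9.30200634e-04] 0.1
```

View pics/scene0.png

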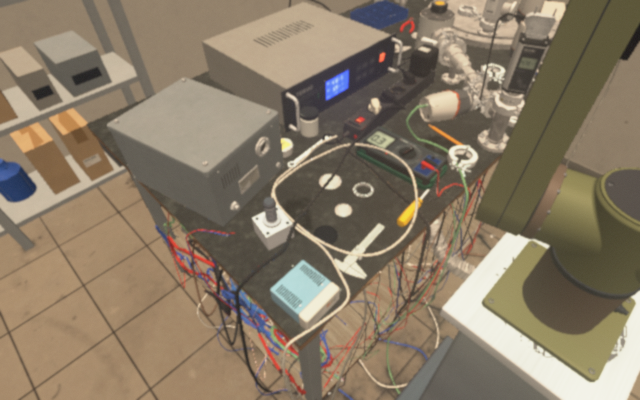

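View pics/side0.png

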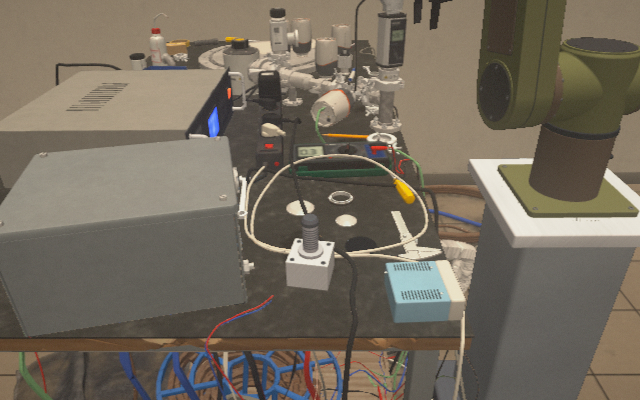

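Scene view: solid light disc at (329,181), smaller solid disc at (343,210), ring with a dark middle at (363,189), black disc at (325,233), punch in its stand at (271,215). The larger light solid disc at (329,181) fits the description. I'll confirm it with a crop and measure.

Run:
```python
from h import *
S=cv2.imread('pics/scene0.png');V=cv2.imread('pics/side0.png')
for n,I,pts in(('scene',S,[(329,181),(343,210),(363,189)]),('side',V,[(300,208),(346,221),(340,198)])):
    c=bot.calibration(n); d=np.load(f'pics/{n}0.npy')
    m=(I.min(2)>125).astype(np.uint8); 
    k,L,st,ce=cv2.connectedComponentsWithStats(m)
    for u,v in pts:
        l=np.bincount(L[v-5:v+6,u-9:u+10].ravel(),minlength=k); l[0]=0; l=l.argmax()
        cn=cv2.findContours((L==l).astype(np.uint8),0,1)[0][0][:,0]
        W=np.array([px2w(c,a,b,.008) for a,b in cn]); 
        mm=px2w(c,*ce[l],.008)
        (cx,cy),r=cv2.minEnclosingCircle(W[:,:2].astype(np.float32))
        print(n,(u,v),st[l],'area',cv2.contourArea((W[:,:2]*1000).astype(np.float32)),'cent',mm.round(4),'circ',cx,cy,2*r)
c=bot.calibration('scene');d=np.load('pics/scene0.npy')
for u,v in [(270,203),(271,208),(271,213),(329,181),(300,165),(275,190),(290,220),(340,143),(408,155),(418,195),(322,252)]: print(u,v,d2w(c,u,v,d[v,u]).round(3))
c=bot.calibration('side');d=np.load('pics/side0.npy')
print('side')
for u,v in [(310,217),(310,230),(310,250),(298,127),(297,165),(330,247),(250,230),(245,200),(350,262),(346,155),(403,190),(420,215)]: print(u,v,d2w(c,u,v,d[v,u]).round(3))
a=cv2.resize(S[130:270,230:430],(800,560),interpolation=2)
cv2.imwrite('pics/crop1.png',a)
a=cv2.resize(V[180:300,260:420],(800,600),interpolation=2)
cv2.imwrite('pics/crop2.png',a)
```

```text
scene (329, 181) [325 175  17  15 145] area 1069.3722990101087 cent [0.5192 0.0681 0.008 ] circ 0.5277983546257019 0.07026840001344681 0.053416792303323746
scene (343, 210) [335 204  17  13 185] area 1144.0038431590656 cent [0.4432 0.1174 0.008 ] circ 0.4441272020339966 0.11715608835220337 0.04146040976047516
scene (363, 189) [353 182  21  15 131] area 1747.5777635018894 cent [0.4524 0.0367 0.008 ] circ 0.45393458008766174 0.035664115101099014 0.051243193447589874
side (300, 208) [286 200  19  16 187] area 1172.7322478869464 cent [0.5453 0.0775 0.008 ] circ 0.5369647741317749 0.07451954483985901 0.057635411620140076
side (346, 221) [335 214  22  13 196] area 1087.8553485092707 cent [0.4487 0.1211 0.008 ] circ 0.4480234980583191 0.12044230848550797 0.04177233576774597
side (340, 198) [328 191  25  13 113] area 527.8370918530127 cent [0.457  0.0378 0.008 ] circ 0.45651593804359436 0.034554414451122284 0.05071111395955086
270 203 [0.504 0.271 0.106]
271 208 [0.497 0.275 0.1  ]
271 213 [0.498 0.276 0.084]
329 181 [0.527 0.077 0.015]
300 165 [0.622 0.086 0.013]
275 190 [ 0.612  0.181 -0.001]
290 220 [0.511 0.221 0.003]
340 143 [ 0.597 -0.035  0.029]
408 155 [ 0.43  -0.104  0.045]
418 195 [ 0.353 -0.052 -0.004]
322 252 [ 0.4    0.229 -0.002]
side
310 217 [0.509 0.272 0.111]
310 230 [0.509 0.282 0.095]
310 250 [0.51  0.281 0.058]
298 127 [ 0.561 -0.361  0.   ]
297 165 [ 0.547 -0.052  0.037]
330 247 [0.48  0.259 0.047]
250 230 [0.625 0.143 0.002]
245 200 [0.647 0.047 0.009]
350 262 [0.449 0.288 0.04 ]
346 155 [ 0.441 -0.076  0.049]
403 190 [0.332 0.037 0.025]
420 215 [0.307 0.095 0.002]
```

View pics/crop1.png

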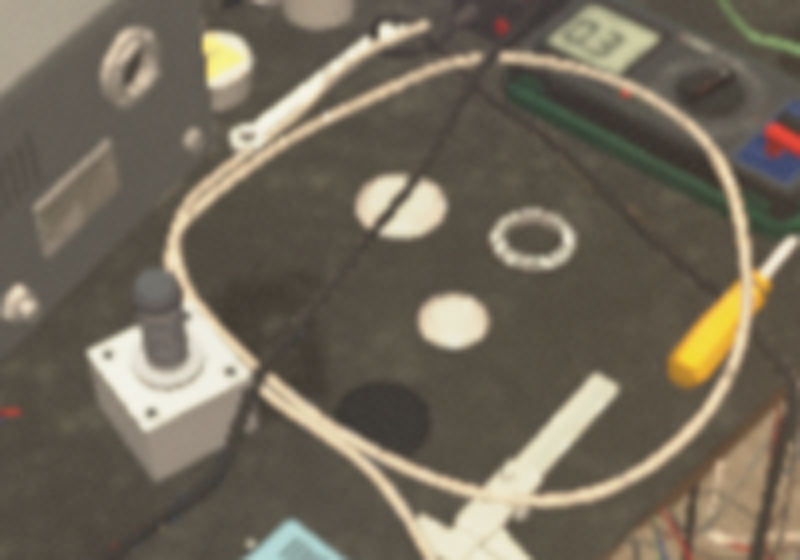

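View pics/crop2.png

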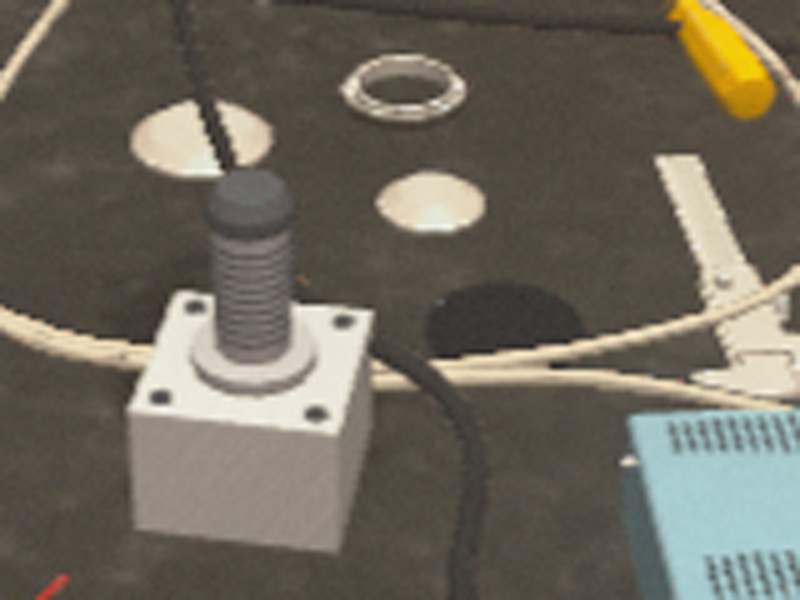

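The crops confirm it: the large solid disc is at scene (329,181), the ring has an open middle, the other solid disc is clearly smaller, and the black disc is the look-alike. A black cable crosses over or on the large disc. I'll raise the arm over the pipework and look from above with the wrist camera.

Run:
```python
from h import *
p=bot.get_tcp_pos();q=[1,0,0,0]
bot.movel([p[0],p[1],0.62])
bot.movep([0.46,0.12,0.62],q)
bot.movep([0.46,0.12,0.42],q)
c=bot.calibration('wrist');p,d=save('wrist','w0');np.savez('pics/w0c.npz',**c)
print(c,bot.get_time(),bot.get_tcp_pos(),bot.get_eef_rot())
# box front
c=bot.calibration('side');d=np.load('pics/side0.npy')
for u,v in [(240,190),(235,160),(240,280),(225,150)]: print(u,v,d2w(c,u,v,d[v,u]).round(3))
```

```text
{'K': array([[309.70691629,   0.        , 315.3311343 ],
       [  0.        , 309.70691629, 197.71683516],
       [  0.        ,   0.        ,   1.        ]]), 'R': array([[-6.90032632e-04, -9.99999725e-01, -2.71744026e-04],
       [-9.71819700e-01,  6.06530712e-04,  2.35724632e-01],
       [-2.35724402e-01,  4.26743886e-04, -9.71819852e-01]]), 't': array([0.12043418, 0.41764023, 0.51552918])} 5.325 [0.46075943 0.11999101 0.42285553] [ 9.99997303e-01 -1.22612610e-04  2.29668766e-03 -3.23226976e-04]
240 190 [ 0.666 -0.009  0.001]
235 160 [ 0.701 -0.159 -0.002]
240 280 [0.608 0.344 0.052]
225 150 [0.646 0.175 0.176]
```

View pics/w0.png

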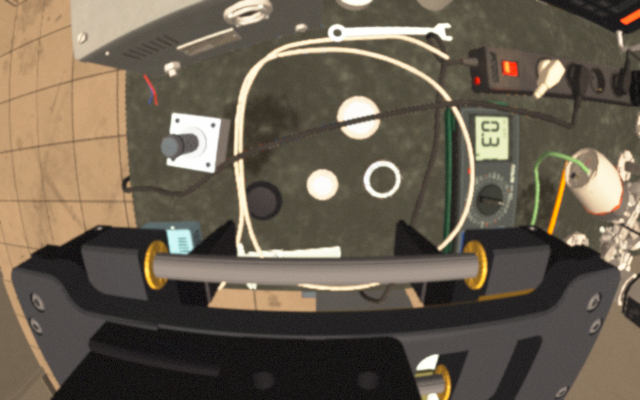

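Wrist view: large disc at about (359,118) with the black cable across it, small disc (322,184), ring (382,180), black disc (263,200), stand (195,142) with the punch cap at (172,146). Next, measure the disc, the cable (height by depth and parallax) and the stand.

```bash
cat >> h.py <<'E'
def fray(c,u,v):
    K,R,t=map(np.array,(c['K'],c['R'],c['t']))
    x=(u-K[0,2])/K[0,0];y=(v-K[1,2])/K[1,1];th=np.hypot(x,y)+1e-12
    return -R.T@t, R.T@np.array([x/th*np.sin(th),y/th*np.sin(th),np.cos(th)]), R
def f2w(c,u,v,z):
    o,r,_=fray(c,u,v); return o+r*(z-o[2])/r[2]
def fd2w(c,u,v,d):
    o,r,R=fray(c,u,v); return o+r*d/(R@r)[2]
def blob(I,roi,thr):   # hull points of bright pixels in roi (x0,y0,x1,y1)
    x0,y0,x1,y1=roi; m=(I[y0:y1,x0:x1].min(2)>thr).astype(np.uint8)
    ys,xs=np.nonzero(m); return cv2.convexHull(np.stack([xs+x0,ys+y0],1).astype(np.int32))[:,0]
E
python3 - <<'E'
from h import *
I=cv2.imread('pics/w0.png');d=np.load('pics/w0.npy');c=dict(np.load('pics/w0c.npz'))
def circ(P,f):
    W=np.array([f(a,b) for a,b in P])[:,:2].astype(np.float32)
    return np.round(cv2.fitEllipse(W)[0],4),np.round(cv2.fitEllipse(W)[1],4)
print('wrist',circ(blob(I,(334,92,384,142),115),lambda a,b:f2w(c,a,b,.008)))
S=cv2.imread('pics/scene0.png');cs=bot.calibration('scene')
print('scene',circ(blob(S,(315,170,343,192),110),lambda a,b:px2w(cs,a,b,.008)))
V=cv2.imread('pics/side0.png');cv=bot.calibration('side')
print('side',circ(blob(V,(283,198,318,213),110),lambda a,b:px2w(cv,a,b,.008)))
print('disc depth',[fd2w(c,u,v,d[v,u]).round(4) for u,v in [(350,108),(366,128),(358,104)]])
for u in (300,320,345,352,359,366,373,390,420):
    col=I[90:160,u].max(1).astype(int); 
    lo=slice(95,150) if u<340 else slice(110,128) if u<385 else slice(95,118)
    v=lo.start+I[lo,u].max(1).argmin(); vs=np.nonzero(I[lo,u].max(1)<70)[0]+lo.start
    print('cable',u,v,vs.min() if len(vs) else '',vs.max() if len(vs) else '',fd2w(c,u,v,d[v,u]).round(4),f2w(c,u,v,.011).round(4))
# stand top face
P=blob(I,(163,108,222,175),150)
print('stand',P.tolist())
r=cv2.minAreaRect(np.array([f2w(c,a,b,.046)[:2]*1000 for a,b in P]).astype(np.float32));print(r)
for u,v in[(168,146),(172,146),(176,146),(180,146),(195,120),(210,160)]: print(u,v,fd2w(c,u,v,d[v,u]).round(4))
a=np.hstack([cv2.resize(I[90:146,325:395],(440,352),interpolation=2),cv2.resize(I[100:180,150:232],(360,352),interpolation=2)])
cv2.imwrite('pics/crop3.png',a)
E
```

```text
wrist (array([0.5368, 0.0652]), array([0.0554, 0.0561]))
scene (array([0.5311, 0.0705]), array([0.056 , 0.0578]))
side (array([0.5363, 0.0741]), array([0.0538, 0.0558]))
disc depth [array([0.5484, 0.0762, 0.0078]), array([0.5232, 0.0555, 0.0083]), array([0.5538, 0.066 , 0.0076])]
cable 300 118   [ 5.354e-01  1.398e-01 -2.000e-04] [0.5352 0.1393 0.011 ]
cable 320 127 127 127 [0.5238 0.1143 0.0164] [0.5237 0.1142 0.011 ]
cable 345 123   [0.529  0.0835 0.0182] [0.529  0.0828 0.011 ]
cable 352 121   [0.5316 0.0749 0.0191] [0.5317 0.074  0.011 ]
cable 359 119   [0.5343 0.0662 0.0188] [0.5344 0.0651 0.011 ]
cable 366 118   [0.5358 0.0575 0.0192] [0.5359 0.0561 0.011 ]
cable 373 117   [0.5372 0.0489 0.0205] [0.5375 0.0471 0.011 ]
cable 390 115   [0.5403 0.029  0.0278] [0.5409 0.0249 0.011 ]
cable 420 109 107 109 [ 0.5489 -0.0045  0.0431] [ 0.5508 -0.0157  0.011 ]
stand [[220, 126], [216, 158], [215, 165], [214, 171], [213, 172], [209, 172], [179, 167], [169, 165], [167, 164], [167, 158], [170, 124], [171, 115], [172, 113], [180, 113], [189, 114], [213, 117], [219, 118], [220, 119]]
((510.45703125, 269.1619873046875), (66.80966186523438, 66.57089233398438), 80.07115173339844)
168 146 [0.5108 0.27   0.1103]
172 146 [0.5106 0.2654 0.1101]
176 146 [0.5103 0.2613 0.109 ]
180 146 [0.5099 0.258  0.1062]
195 120 [0.5369 0.2636 0.0477]
210 160 [0.4878 0.2465 0.0467]
```

View pics/crop3.png

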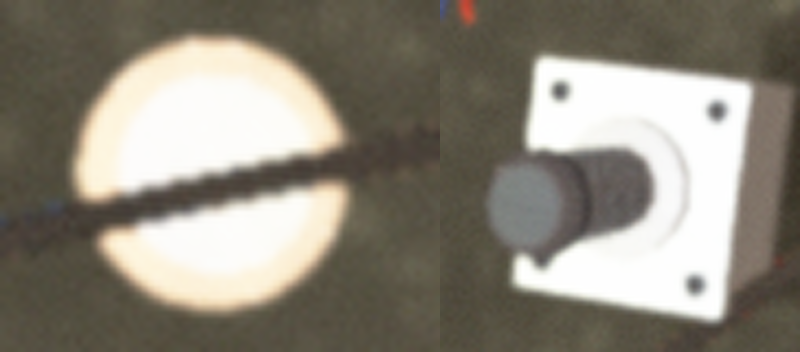

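The cable hovers over the disc's middle: its top is at z≈0.019 and it is about 6 mm wide, centreline x≈0.534. The disc centre is ≈(0.537,0.066). I'll press about 6–7 mm beside the cable on the +x side, which is within the 12 mm tolerance. First, grasp the punch.

Run:
```python
from h import *
q=[1,0,0,0]
bot.gripper_to(1.0)
bot.movep([0.5105,0.2675,0.38],q)
bot.movel([0.5105,0.2675,0.245],vel=.12,stop_force=8)
bot.gripper_to(0,force=50)
print(bot.get_tcp_pos(),bot.get_finger_gap()*95,bot.get_grasp_force(),bot.get_ft_force())
p=bot.get_tcp_pos()
bot.movel([p[0],p[1],.36],vel=.1)
bot.movel([0.543,0.066,.36],vel=.15)
bot.movel([0.543,0.066,.275],vel=.1)
bot.wait(.3)
c=bot.calibration('wrist');save('wrist','w1');np.savez('pics/w1c.npz',**c)
save('side','side1')
print(bot.get_time(),bot.get_tcp_pos(),bot.get_eef_rot(),bot.get_finger_gap()*95,bot.get_ft_force())
I=cv2.imread('pics/w1.png');V=cv2.imread('pics/side1.png')
cv2.imwrite('pics/both1.png',np.hstack([cv2.resize(I[90:330,180:460],(420,360),interpolation=2),cv2.resize(V[120:240,240:366],(378,360),interpolation=2)]))
```

```text
[0.51046837 0.26756008 0.24490047] 25.311810584561407 49.95844015676994 [-0.19156092  0.3415614   0.46536162]
12.8333 [0.54305464 0.06600151 0.27532192] [ 9.99999959e-01 -6.09108939e-06  2.86596152e-04 -9.82075745e-06] 24.98907675893241 [ 0.58258086 -0.57704797 -1.77197539]
```

View pics/both1.png

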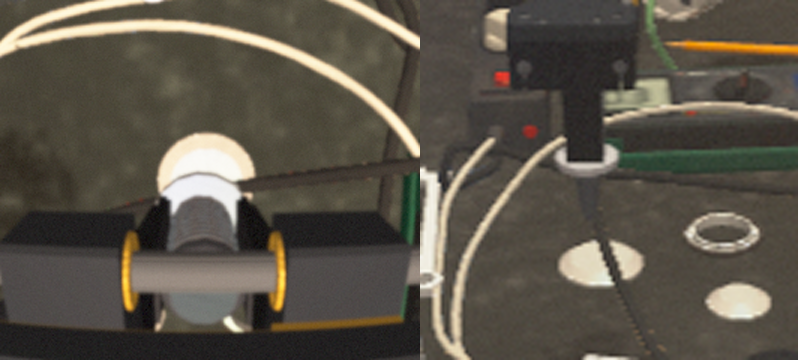

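Left (wrist): the collar and cap hide the nose, the disc's far arc shows at about crop (205,150), and the cable runs past it. Right (side): the punch is held upright with the nose just above the disc, next to the cable. Now refine the disc centre from this close view with a circle fit to the visible arc.

Run:
```python
from h import *
from scipy.optimize import least_squares
I=cv2.imread('pics/w1.png');c=dict(np.load('pics/w1c.npz'))
sx=280/420
# crop->full: u=180+x*2/3 ; v=90+y*2/3
m=(I.min(2)>115).astype(np.uint8); m[:, :280]=0; m[:,360:]=0; m[:170]=0; m[207:]=0
P=[]
for u in range(284,352):
    ys=np.nonzero(m[:,u])[0]
    if len(ys): P.append((u,ys[0]-.5))
for v in range(182,204):
    xs=np.nonzero(m[v])[0]
    if len(xs): P+= [(xs[0]-.5,v)]+([(xs[-1]+.5,v)] if xs[-1]<352 else [])
W=np.array([f2w(c,a,b,.008)[:2] for a,b in P])
r=least_squares(lambda p:np.hypot(*(W-p[:2]).T)-.0275,[.537,.066],loss='soft_l1',f_scale=.001)
print('disc wrist',r.x,np.abs(r.fun).mean(),len(P))
V=cv2.imread('pics/side1.png');cv=bot.calibration('side')
B=blob(V,(284,198,319,215),110);W=np.array([px2w(cv,a,b,.008)[:2] for a,b in B])
r=least_squares(lambda p:np.hypot(*(W-p[:2]).T)-.0275,[.537,.066],loss='soft_l1',f_scale=.001)
print('disc side',r.x,np.abs(r.fun).mean(),len(B))
# collar in side view: light blob; compare with expected axis at tcp
K,R,t=cv['K'],cv['R'],cv['t']
for X in([.543,.066,.082],[.543,.066,.036],[.5368,.0652,.008]):
    x=K@(R@np.array(X)+t); print('proj side',X,(x[:2]/x[2]).round(1))
Bc=blob(V,(280,162,312,182),120); print('collar px',Bc.min(0),Bc.max(0))
o=(V[178:200,284:312].max(2)); 
for v in range(178,200,3): print(v,V[v,284:312].max(1).tolist())
```

```text
disc wrist [0.53827553 0.06445654] 0.00018264676403258293 109
disc side [0.53645077 0.07391462] 0.0005507618582378322 16
proj side [0.543, 0.066, 0.082] [295.2 171.3]
proj side [0.543, 0.066, 0.036] [296.1 192.6]
proj side [0.5368, 0.0652, 0.008] [299.7 204.8]
collar px [280 166] [305 177]
178 [87, 84, 81, 81, 85, 86, 105, 109, 117, 128, 130, 130, 130, 123, 111, 90, 73, 68, 60, 59, 63, 57, 58, 60, 59, 63, 63, 60]
181 [79, 82, 79, 78, 81, 78, 79, 80, 66, 60, 67, 70, 68, 69, 68, 66, 78, 80, 82, 83, 84, 85, 84, 82, 81, 86, 89, 95]
184 [81, 85, 84, 88, 86, 84, 80, 81, 75, 63, 67, 66, 69, 69, 65, 70, 74, 79, 81, 84, 83, 81, 81, 79, 82, 78, 77, 77]
187 [81, 77, 80, 79, 88, 84, 85, 80, 80, 71, 65, 66, 70, 69, 67, 74, 77, 77, 78, 78, 80, 79, 85, 86, 83, 78, 81, 79]
190 [86, 77, 78, 79, 76, 76, 80, 79, 80, 76, 68, 69, 68, 70, 66, 69, 72, 78, 77, 80, 81, 80, 82, 82, 84, 81, 74, 79]
193 [73, 74, 78, 76, 80, 78, 77, 79, 79, 82, 79, 71, 73, 72, 71, 68, 77, 75, 75, 77, 78, 83, 82, 85, 85, 84, 82, 81]
196 [80, 78, 80, 79, 76, 78, 76, 76, 77, 78, 81, 77, 79, 77, 70, 66, 72, 87, 94, 85, 82, 78, 84, 82, 83, 86, 86, 84]
199 [83, 83, 84, 83, 85, 82, 79, 82, 79, 77, 81, 81, 79, 79, 72, 66, 68, 73, 85, 97, 85, 89, 87, 84, 81, 84, 84, 84]
```

Wrist and side disagree by about 9 mm in y, so I'll cross-check using depth, the small disc, and the collar position in the wrist view.

Run:
```python
from h import *
from scipy.optimize import least_squares
def fit(P,f,r,z):
    W=np.array([f(a,b,z)[:2] for a,b in P]);s=least_squares(lambda p:np.hypot(*(W-p[:2]).T)-r,W.mean(0),loss='soft_l1',f_scale=.001);return s.x.round(4),np.abs(s.fun).mean().round(4),np.ptp(W,axis=0).round(4)
cw=dict(np.load('pics/w0c.npz'));I=cv2.imread('pics/w0.png')
S=cv2.imread('pics/scene0.png');cs=bot.calibration('scene');V=cv2.imread('pics/side0.png');cv=bot.calibration('side')
fs=lambda a,b,z:px2w(cs,a,b,z);fv=lambda a,b,z:px2w(cv,a,b,z);fw=lambda a,b,z:f2w(cw,a,b,z)
for t in(95,115,135):
  print(t,'small w',fit(blob(I,(302,166,342,203),t),fw,.02,.008),'sc',fit(blob(S,(331,200,356,220),t),fs,.02,.008),'si',fit(blob(V,(331,211,360,230),t),fv,.02,.008))
  print(t,'large w',fit(blob(I,(334,92,384,142),t),fw,.0275,.008),'sc',fit(blob(S,(313,170,345,192),t),fs,.0275,.008),'si',fit(blob(V,(282,197,319,219),t),fv,.0275,.008))
d=np.load('pics/side0.npy'); print('side depth disc',[d2w(cv,u,v,d[v,u]).round(4) for u,v in[(292,207),(295,210),(310,207),(292,204)]])
d=np.load('pics/side0.npy'); print('bench',[d2w(cv,u,v,d[v,u]).round(4) for u,v in[(325,207),(272,200),(325,180)]])
# collar in w1: bright top rim z=.082
c=dict(np.load('pics/w1c.npz'));J=cv2.imread('pics/w1.png');K,R,t=c['K'],c['R'],c['t']
def proj(X):
    x=R@np.array(X)+t;th=np.arctan2(np.hypot(x[0],x[1]),x[2]);n=x[:2]/np.hypot(x[0],x[1]);return K[0,0]*th*n+K[:2,2]
print('exp cap top',proj([.543,.066,.139]).round(1),'collar far edge',proj([.563,.066,.081]).round(1),'L/R',proj([.543,.086,.081]).round(1),proj([.543,.046,.081]).round(1))
cv2.imwrite('pics/w1z.png',cv2.resize(J[170:320,250:390],(700,600)[::1],interpolation=2))
```

```text
95 small w (array([0.4494, 0.1112]), np.float64(0.0013), array([0.0424, 0.0417])) sc (array([0.4436, 0.1172]), np.float64(0.0018), array([0.0427, 0.0444])) si (array([0.449 , 0.1209]), np.float64(0.0008), array([0.0392, 0.0412]))
95 large w (array([0.537 , 0.0652]), np.float64(0.001), array([0.0567, 0.0567])) sc (array([0.5315, 0.0701]), np.float64(0.0016), array([0.0585, 0.0572])) si (array([0.5357, 0.0748]), np.float64(0.0045), array([0.0573, 0.0669]))
115 small w (array([0.4497, 0.1113]), np.float64(0.0007), array([0.0411, 0.0416])) sc (array([0.4439, 0.1171]), np.float64(0.0007), array([0.0406, 0.0419])) si (array([0.4486, 0.1207]), np.float64(0.0006), array([0.0392, 0.0411]))
115 large w (array([0.5368, 0.0652]), np.float64(0.0004), array([0.0554, 0.0541])) sc (array([0.5313, 0.0704]), np.float64(0.0005), array([0.0553, 0.0563])) si (array([0.5364, 0.0745]), np.float64(0.0007), array([0.0527, 0.0561]))
135 small w (array([0.4497, 0.1115]), np.float64(0.0002), array([0.0397, 0.0391])) sc (array([0.444 , 0.1174]), np.float64(0.0007), array([0.038 , 0.0402])) si (array([0.449 , 0.1206]), np.float64(0.0008), array([0.0392, 0.0343]))
135 large w (array([0.5369, 0.0653]), np.float64(0.0001), array([0.0542, 0.0541])) sc (array([0.5308, 0.0708]), np.float64(0.0007), array([0.0536, 0.0529])) si (array([0.536 , 0.0736]), np.float64(0.0008), array([0.051 , 0.0526]))
side depth disc [array([0.5514, 0.0745, 0.0088]), array([0.5452, 0.0831, 0.0072]), array([0.5164, 0.0753, 0.009 ]), array([0.5521, 0.0626, 0.0084])]
bench [array([ 4.873e-01,  6.020e-02, -2.000e-04]), array([ 0.595 ,  0.0306, -0.001 ]), array([ 0.4872, -0.0314,  0.0113])]
exp cap top [315.5 284.4] collar far edge [315.4 204.6] L/R [282.4 236.5] [348.4 236.4]
```

View pics/w1z.png

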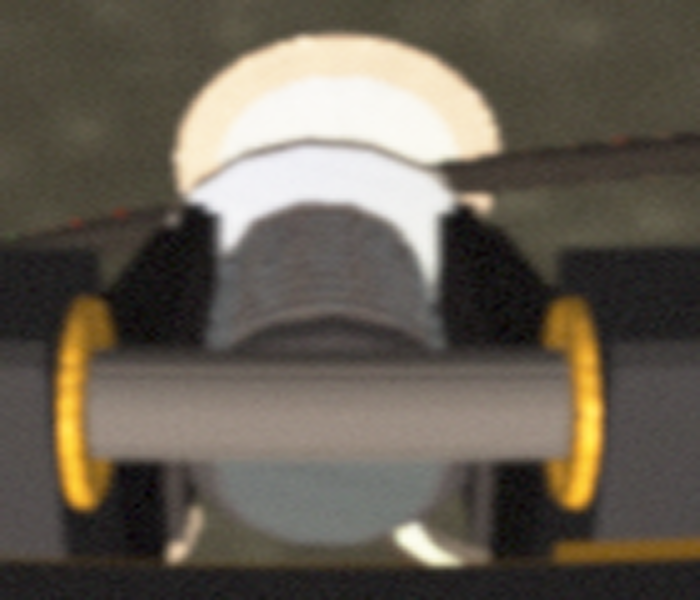

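The collar appears within 1 px of its predicted place in the wrist image, so the wrist camera is trustworthy. The side view has a common offset of 2–3 px. I take the disc centre as ≈(0.537,0.066). I'll press at x≈0.5435, clear of the cable and about 6 mm from the middle, watching the force.

Run:
```python
from h import *
x,y=.5437,.0655
bot.movel([x,y,.262],vel=.08)
f0=bot.get_ft_force()[2]
for z in (.254,.2495,.246,.244,.242,.240,.238,.2368):
    bot.movel([x,y,z],vel=.03); f=bot.get_ft_force()
    print(z,bot.get_tcp_pos()[2].round(4),(f[2]-f0).round(2),f[:2].round(2),(bot.get_finger_gap()*95).round(2))
bot.wait(.15);print((bot.get_ft_force()[2]-f0).round(2),bot.get_time())
save('side','side2')
V=cv2.imread('pics/side2.png');cv2.imwrite('pics/s2.png',cv2.resize(V[140:230,250:350],(700,600),interpolation=2))
```

```text
Traceback (most recent call last):
AttributeError: 'float' object has no attribute 'round'
```

Run:
```python
from h import *
x,y=.5437,.0655
f0=bot.get_ft_force()[2]
for z in (.2495,.246,.244,.242,.240,.238,.2368):
    bot.movel([x,y,z],vel=.03); f=np.array(bot.get_ft_force())
    print(z,np.round([bot.get_tcp_pos()[2],f[2]-f0,f[0],f[1],bot.get_finger_gap()*95],4))
bot.wait(.15);print(bot.get_ft_force()[2]-f0,bot.get_time())
save('side','side2')
V=cv2.imread('pics/side2.png');cv2.imwrite('pics/s2.png',cv2.resize(V[140:230,250:350],(700,600),interpolation=2))
```

```text
0.2495 [ 0.2492 -0.6312 -0.6414  0.4845 25.165 ]
0.246 [ 0.2461  0.1119  0.6867  1.0237 24.8936]
0.244 [ 0.2458  7.463  -1.0232 -0.1234 24.7402]
0.242 [ 0.2446  9.7335 -1.3677  0.1301 25.0893]
0.24 [ 0.243  11.0162 -1.7373 -0.1231 25.2357]
0.238 [ 0.241   9.7769 -0.3149 -0.4847 25.126 ]
0.2368 [ 0.2391  6.9486 -0.5954  0.7906 25.1723]
5.57593828881448 15.5333
```

View pics/s2.png

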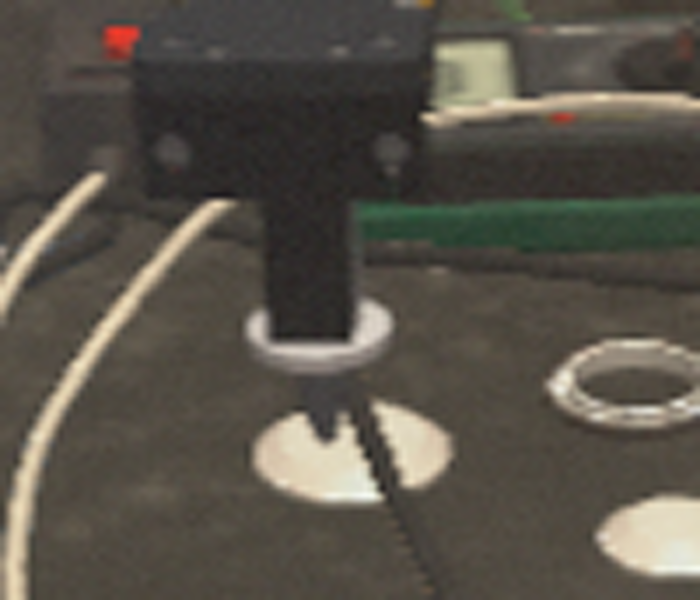

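The force rises at the disc's height, so the tip is on the disc and not on the cable; it peaked at 11 N and is now falling. In the side view the tip is at crop (328,437) and the disc's centre at (352,450), so the tip also sits some millimetres towards −y. I'll lift off, shift +4 mm in y for margin, and press fully.

Run:
```python
from h import *
x,y=.5430,.0695
p=bot.get_tcp_pos(); bot.movel([p[0],p[1],.252],vel=.05)
bot.movel([x,y,.252],vel=.03); bot.wait(.1)
f0=bot.get_ft_force()[2]
z=.244
bot.movel([x,y,z],vel=.03)
while z>.2335:
    z-=.0015; bot.movel([x,y,z],vel=.03); bot.wait(.05)
    t=bot.get_tcp_pos(); f=np.array(bot.get_ft_force())
    print(round(z,4),np.round(t,4),np.round(f-[0,0,f0],2))
    if t[2]<.2366 or f[2]-f0>18: break
bot.wait(.25)
t=bot.get_tcp_pos(); print(np.round(t,4),bot.get_ft_force()[2]-f0,bot.get_time())
save('side','side3')
V=cv2.imread('pics/side3.png');cv2.imwrite('pics/s3.png',cv2.resize(V[140:230,250:350],(700,600),interpolation=2))
```

```text
0.2425 [0.5442 0.0695 0.2449] [-1.13  1.46 11.  ]
0.241 [0.5444 0.0695 0.2438] [-2.1  -0.53 12.27]
0.2395 [0.5445 0.0695 0.2425] [-2.46 -0.36 12.29]
0.238 [0.5445 0.0695 0.2408] [-0.41  0.41 11.  ]
0.2365 [0.5439 0.0695 0.2378] [1.02 0.21 5.16]
0.235 [0.5431 0.0695 0.2348] [2.53 0.19 3.47]
[0.543  0.0695 0.235 ] 3.8698730636384293 18.9
```

View pics/s3.png

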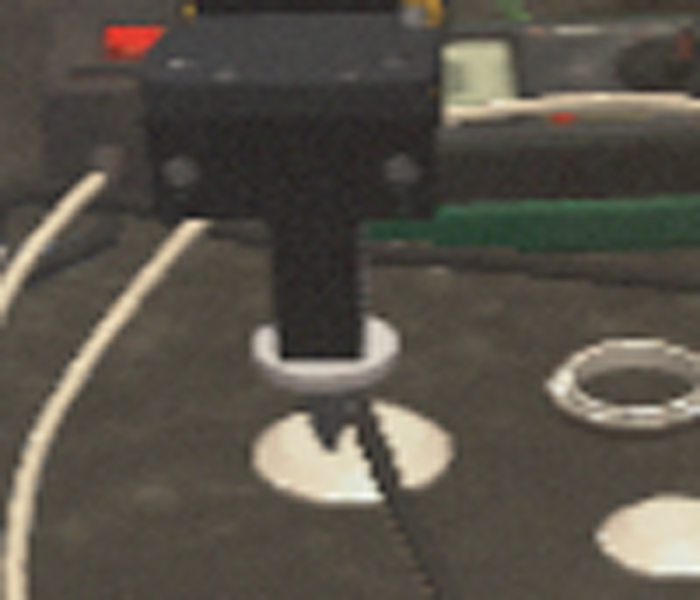

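It snapped: the force peaked at 12 N and fell to about 3.5 N. The tip is at crop (332,447) on the disc, whose centre is at (352,450), and the disc has not moved. Returning the punch.

Run:
```python
from h import *
p=bot.get_tcp_pos(); bot.movel([p[0],p[1],.36],vel=.1)
bot.movel([.5105,.2675,.36],vel=.15)
bot.movel([.5105,.2675,.29],vel=.1); bot.wait(.1)
print(bot.movel([.5105,.2675,.2455],vel=.04,stop_force=8),bot.get_tcp_pos(),bot.get_ft_force())
if bot.get_tcp_pos()[2]<.25:
    bot.movel([.5105,.2675,.2449],vel=.02,stop_force=6)
    bot.gripper_to(1.0); bot.wait(.2)
    bot.movel([.5105,.2675,.40],vel=.12)
    bot.movep([.46,.12,.42],[1,0,0,0]); bot.wait(.2)
c=bot.calibration('wrist');p,d=save('wrist','w4')
I=cv2.imread('pics/w4.png');V=cv2.imread('pics/side0.png')
P=blob(I,(334,92,384,142),115);print('disc',cv2.fitEllipse(np.array([f2w(c,a,b,.008)[:2] for a,b in P],np.float32)))
print([fd2w(c,u,v,d[v,u]).round(4) for u,v in[(168,146),(172,146),(176,146)]],bot.get_time())
save('side','side4');V=cv2.imread('pics/side4.png')
cv2.imwrite('pics/f.png',np.hstack([cv2.resize(I[80:210,140:400],(480,400),interpolation=2),cv2.resize(V[190:300,260:350],(310,400),interpolation=2)]))
```

```text
False [0.51066218 0.26756312 0.24590736] [-0.06595659  0.31012538 -1.51631618]
disc ((0.5367724299430847, 0.06503336131572723), (0.05572091042995453, 0.05640232935547829), 137.77130126953125)
[array([0.5094, 0.2693, 0.1113]), array([0.5091, 0.265 , 0.1106]), array([0.5089, 0.2604, 0.1106])] 28.0917
```

View pics/f.png

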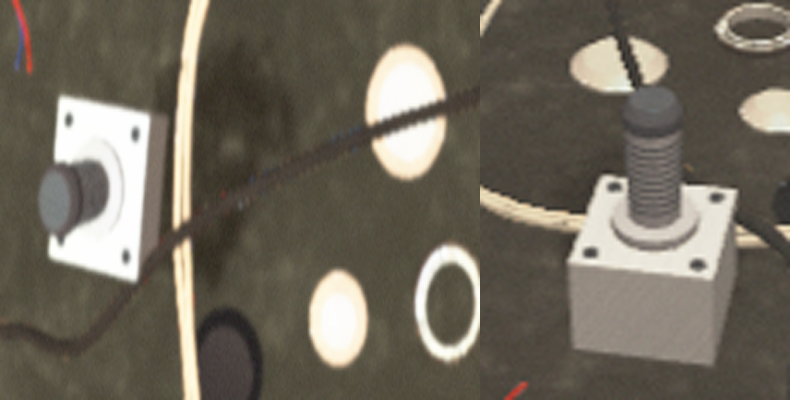

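The punch stands upright in its stand with the cap top at z≈0.110 (crop (655,105)). The disc is unmoved at (0.537,0.065), and the robot is clear.

```bash
python3 -c "
from workcell import bot
print(bot.close_job())"
```

```text
the job is handed in; nothing more can be done
None
```

I handed the job in: the punch snapped on the large blank, about 6–7 mm off its centre to clear a cable lying across the middle. An earlier press there, about 7 mm deep, was lifted and moved 4 mm before the full one. The punch is back upright in its stand and the blank has not moved; the hand-in gave no pass or fail result.

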